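# Wipe the saw offcuts off the slanted light console into its bin and shut the lid

### The job

Pick up the scraper block and wipe all four resin offcuts along the slanted light panel into the open bin built into the console's end; use the scraper, do not touch the offcuts with the fingers. Then swing the bin's lid fully shut over them, and leave the scraper on the black worktop. Leave the other loose things round the console where they are.

Things in the scene. Friction and masses are not known exactly. Their poses are not given: they have to be found in the camera images.
- console: Light grey wedge-shaped light console, fixed: a smooth opal panel sloping up at 24 degrees. Origin: middle of the panel's surface, 135 mm above the worktop; x up the slope, y level along the panel to the bin, z square out of the panel. Panel: z = 0, x -105 to +105, y -105 to +105 mm. Along the foot of panel and bin runs a dark ledge 10 mm high (x -105 to -97 mm); no other rims.
- bin: Open bin built into the +y end of the console. Origin: middle of its level steel floor, 13 mm above the worktop and 153 mm along the console's y from the panel's middle; x along the console level, y as the console's, z up. Inside 184 mm along x, 96 mm along y; its mouth starts at the panel's edge and slopes with it, 79 mm above the floor at the foot, 163 mm at the top. Outer wall 4 mm thick.
- lid (a joint): Hinge of the bin's aluminium lid, in rad: 0 shut (lying on the bin, level with the panel), grows as it opens, about 1.6 standing square to the panel, 1.9 fully open. Stiff hinge: the lid stays where it is left and moves with some 1 to 2 N at its free edge.
- lid_hinge (a point): Middle of the lid's hinge line, on the bin's outer rim (y = 202 mm); the hinge line runs along the console's x axis. The lid is 3 mm thick, 200 mm along the hinge and reaches 97 mm from it towards the panel; axes as the console's.
- lid_tab (a point): Point on the finger tab (60 mm wide, 3 mm thick) in the middle of the lid's free edge, 107 mm from the hinge line; moves with the lid.
- scraper: Scraper block standing upright on the worktop: flat rubber sole 160 x 30 mm, 8 mm thick, an aluminium channel on it up to 20 mm, and a blue grip 90 mm long, 22 mm thick, from 20 to 65 mm above the sole's underside. Origin: middle of the sole's underside; x along its length, y across it (22 mm grip), z up. 0.18 kg.
- offcut_1: Black half-disc offcut, 52 x 26 x 7 mm, lying on the panel. Origin: underside near its middle, z out of the panel.
- offcut_2: Green half-disc offcut, 52 x 26 x 7 mm, lying on the panel. Origin as for offcut_1.
- offcut_3: Black bar-shaped offcut, 18 x 54 x 7 mm, lying on the panel. Origin as for offcut_1.
- offcut_4: Green round-backed offcut, about 37 x 58 x 7 mm, lying on the panel. Origin as for offcut_1.
- mouse: Black computer mouse, 100 x 55 x 39 mm, a bystander. Origin: middle of its underside.
- petri_dish_a: Clear round dish, 63 mm across, 16 mm high, a bystander. Origin: middle of its underside.
- wafer_box_3: White round wafer box, 59 mm across, 14 mm high, a bystander. Origin: middle of its underside.
- specimen_pot: White screw-lid pot, 47 mm across, 43 mm high, a bystander. Origin: middle of its underside.
- marker: White and red marker pen lying down, 135 mm long, 16 mm thick, a bystander. Origin: middle of its underside.

How it is judged:
On the way, in this order (a step that is already met when the one before it is completed fails the run):
1. all four offcuts lie inside the bin (x of offcut_1 in the frame of bin between -0.1 and 0.1 m and y of offcut_1 in the frame of bin between -0.05 and 0.05 m and z of each of offcut_1, offcut_2, offcut_3, offcut_4 in the frame of console below 0 m and x of offcut_2 in the frame of bin between -0.1 and 0.1 m and y of offcut_2 in the frame of bin between -0.05 and 0.05 m and x of offcut_3 in the frame of bin between -0.1 and 0.1 m and y of offcut_3 in the frame of bin between -0.05 and 0.05 m and x of offcut_4 in the frame of bin between -0.1 and 0.1 m and y of offcut_4 in the frame of bin between -0.05 and 0.05 m), for 0.2 s.
2. the lid is shut on them (value of joint lid below 0.08 rad), for 0.2 s.
At the end, for the whole second after the job is handed in: All four offcuts lie inside the bin, below the level of the panel; the lid is shut to within 0.08 rad (8 mm at its free edge); the scraper has been let go and rests on the worktop (its sole's middle less than 30 mm above it, so not on the console); offcuts and scraper are at rest (all of step 1 and value of joint lid below 0.08 rad and height (world z) of scraper below 0.03 m and linear speed of each of offcut_1, offcut_2, offcut_3, offcut_4, scraper below 0.02 m/s); the robot touches nothing.
It fails at once if the fingers touch an offcut (contact force between the fingers and offcut_1 above 0.5 N or contact force between the fingers and offcut_2 above 0.5 N or contact force between the fingers and offcut_3 above 0.5 N or contact force between the fingers and offcut_4 above 0.5 N).
It fails at once if a bystander is shifted by more than 30 mm (distance of any of mouse, petri_dish_a, wafer_box_3, specimen_pot, marker from where it was at the start of the episode above 0.03 m).
It also fails if it takes over 67 s, if anything falls off the work surface, if the arm or the gripper's body presses on something with over 40 N, if the wrist force passes 120 N, or if a joint passes its speed limit or range.

### The arm

A 6-joint arm with a two-finger parallel gripper is mounted at the origin on a cart in front of the work surface, level with it; the furniture and walls round the work are solid. World frame = base frame: x ahead of the robot, y to its left, z up, the work surface at z = 0. Lengths are in m, angles in rad, forces in N, time in s.
With the tool pointing down it reaches from about 0.25 to 0.725 m from the base axis. Payload 4 kg.
Tool frame: the origin (TCP) lies on the centre line of the jaws, within the pads' length; the fingertips stand 22 mm ahead of it and the grasp point (between the pads) lies 3 mm ahead of it (bot.tip_reach is the distance from the TCP to the fingertips, in m); z points along the fingers, y is the line along which they close (so a half turn about z gives the same grasp; the last joint's range is limited). The gripper opens to 85 mm and grips with 20 to 120 N. Pads are 22 mm wide; open, the fingers measure 114 mm over their backs; the gripper's body (76 mm by 85 mm) begins 54 mm behind the grasp point. The pads swing forward as they close: fully open they stand 13 mm farther back than shut.
Start: joints at [-1.124, 0.241, 0.005, 1.335, 0, 1.571], TCP at [0.216, -0.451, 0.253] pointing down, gripper open.
Joint ranges: [-2.72, 2.72], [-1.05, 1.87], [-1.09, 1.28], [-1.99, 2.15], [-1.42, 1.44], [-3.14, 3.14]. Speed limits (rad/s): [2.79, 2.79, 3.14, 3.14, 3.14, 3.14].

### API

Orientations are given as a unit quaternion [x, y, z, w].
In Python, from workcell import bot gives the robot as it stands. The module is installed in compiled form; this text tells all that it offers.
- The arm moves only by the tool apply_moves, never from a script. Its argument "commands" is a list of rows, each a list of 4 numbers: the shift along the tool's x, y, z scaled (see below), then the turn about the tool's z scaled (see below). In form: [[tx, ty, tz, roll], ...]. A call has exactly 5 rows; each row shifts and turns the commanded pose from where the row before left it, along the tool's axes as they then stand; what a row does not reach is not made up. The controller multiplies each number of a shift by 20 mm and each number of a turn by 60 degrees. A row lasts 1/12 s, in which the tool goes at most 41.7 mm and 7.16 degrees, less where a joint would pass 70% of its speed; a pose out of reach is approached as far as the arm can. A call with a number of a shift or a turn outside -1 to 1 is refused whole. A call with a gripper value outside its range is refused whole. "claw" is the closure, from 0 (fully open) to 1 (shut), set as the call begins (left out, the last holds). The fingers move at their own pace and stop on an object; the grip force is fixed at half the most. Time passes only in rows, so rows that do not move let the fingers close, or fill a call up. It gives the time, the measured TCP pose, the force, the opening and the grip force at its end, in the units of the state.
- bot.get_obs(): the state, without advancing time (a new reading comes with each control period).
- bot.camera(name): name is "scene" or "top"; returns a dict with "image" (384x512x3 uint8, blue, green, red), "camera_matrix" (3x3 intrinsics, pixels), "R" (3x3) and "t" (3): a world point X has camera coordinates R X + t. Camera axes: x right, y down, z forward; pixel columns grow to the right and rows downward; lengths in m; the calibration is good to about 2 mm. A picture is of the moment at which its call begins. There is no depth.
- bot.job_done(): hands the job in; it is judged then, once.
The state is a dict: "clock": time; "joint_pos": joint angles; "joint_vel": joint speeds; "tau": joint torques, N m; "eef_pos": TCP position; "tool_rot": TCP orientation; "ft_force": force on the tool from outside, world axes, zero at the start; "ft_torque": the same for the moment, N m; "grip_width": finger opening in m; "grasp_force": force on a finger pad.
Only numpy, scipy, OpenCV 4.12 (cv2) and the standard library are available. Lean on these libraries where they do the work, as an engineer would, in place of code of your own. Each camera call takes 0.05 s, during which the arm holds its last target. There are 200 camera calls.

## Working session

There is one attempt and no reset: what is moved stays moved. The work goes in short steps, Python scripts to look and compute and a tool call to move; the robot and the scene stay as the last step left them, time stands still between calls to the robot, and variables do not carry over. Pictures are saved under pics/ and viewed, at most 10 in all, crops included, and the job is handed in when it is done.

Besides the shell and the picture viewer there is one more tool, called after "Emit:" as name([rows], argument=value, ...), one row to a line, values as JSON. apply_moves: Moves the arm, as the interface text tells. Shifts and turns lie within -1 to 1; 1 stands for 20 mm of shift or 60 degrees of turn. Its arguments: {"type":"object","properties":{"commands":{"type":"array","items":{"type":"array","items":{"type":"number","minimum":-1,"maximum":1}}},"claw":{"type":"number"}},"required":["commands"]}

```bash
mkdir -p pics
python3 - <<'E'
from workcell import bot
import cv2,numpy as np
for n in("scene","top"):
    c=bot.camera(n);cv2.imwrite(f"pics/{n}0.png",c["image"]);np.savez(f"{n}.npz",K=c["camera_matrix"],R=c["R"],t=c["t"])
    print(n,c["camera_matrix"].round(1).tolist(),(-c["R"].T@c["t"]).round(3),c["R"].round(3).tolist())
o=bot.get_obs();print(o)
E
```

```text
scene [[480.8, 0.0, 252.3], [0.0, 480.8, 193.2], [0.0, 0.0, 1.0]] [-0.027  0.852  0.921] [[-0.831, -0.557, 0.012], [-0.343, 0.494, -0.799], [0.439, -0.668, -0.601]]
top [[440.1, 0.0, 247.9], [0.0, 440.1, 186.0], [0.0, 0.0, 1.0]] [ 0.271 -0.042  1.298] [[-0.031, -1.0, 0.002], [-0.976, 0.029, -0.214], [0.214, -0.009, -0.977]]
{'clock': 0.1, 'joint_pos': array([-1.12402347e+00,  2.41366515e-01,  3.88243344e-03,  1.33519906e+00,
       -2.73532178e-05,  1.57078254e+00]), 'joint_vel': array([-0.00011235, -0.00271509,  0.00334814, -0.00216234,  0.00014326,
       -0.00094998]), 'tau': array([-1.12380455e-04, -3.73138368e+01,  2.53009897e+01,  1.08516047e-02,
       -6.43834051e-05,  3.86673051e-06]), 'eef_pos': array([ 0.21580026, -0.45046404,  0.25249648]), 'tool_rot': array([ 9.75150871e-01,  2.21539811e-01, -2.22326382e-04, -9.16937642e-04]), 'ft_force': array([-0.08902708, -0.51396749,  0.31852241]), 'ft_torque': array([ 0.03637147,  0.01346412, -0.0351347 ]), 'grasp_force': 0.0, 'grip_width': 0.08497757255517904}
```

View pics/scene0.png

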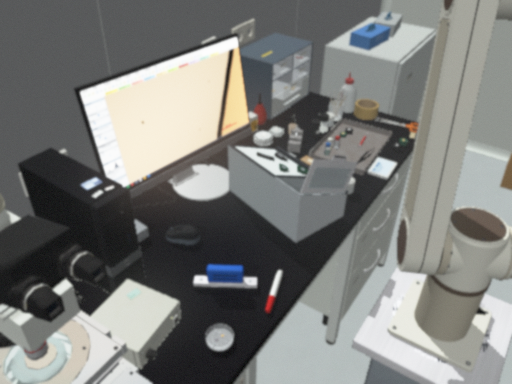

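View pics/top0.png

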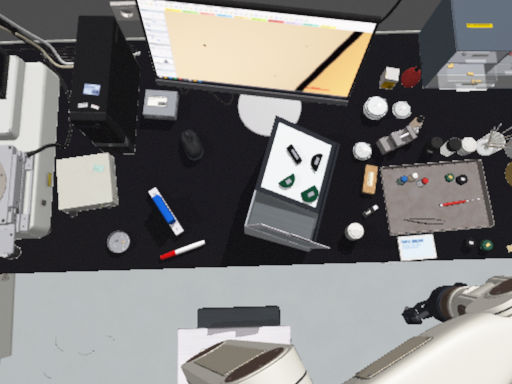

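The scene view shows the console (about 290,190), the scraper (225,280) and the marker (273,290). The top view shows the scraper at (166,211) and the panel around (295,165), with the bin and open lid towards the robot at (288,225). I'll enlarge this region.

Run:
```python
import cv2
a=cv2.imread("pics/top0.png")[110:260,145:345];cv2.imwrite("pics/tc.png",cv2.resize(a,None,fx=4,fy=4,interpolation=cv2.INTER_CUBIC))
a=cv2.imread("pics/scene0.png")[135:245,220:366];cv2.imwrite("pics/sc.png",cv2.resize(a,None,fx=5,fy=5,interpolation=cv2.INTER_CUBIC))
```

```text
(no output)
```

View pics/tc.png

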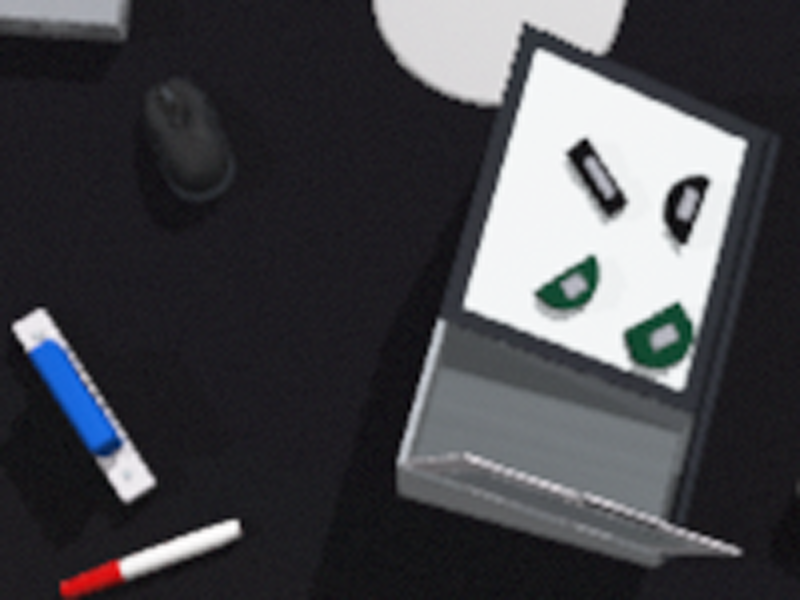

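View pics/sc.png

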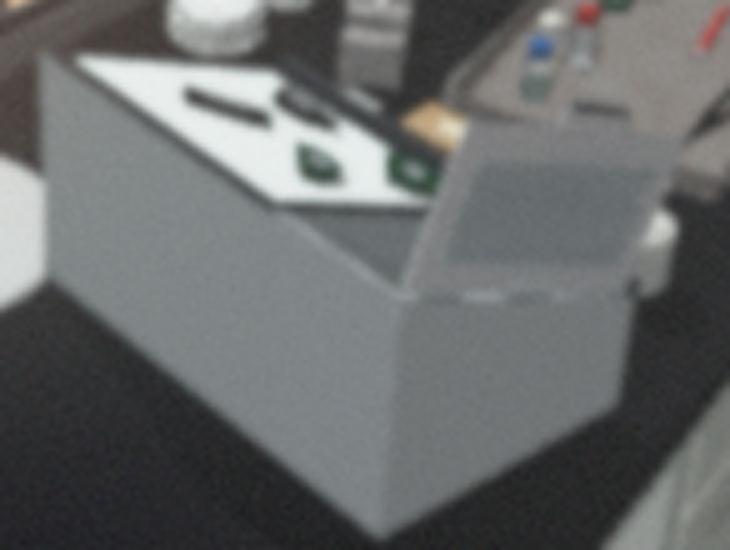

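Top crop: console corners at (525,25), (443,320) and (400,465). The offcuts are at (597,178), (688,208), (572,287) and (662,337). The scraper runs from (25,316) to (143,493), and the lid's free edge from (462,455) to (740,552). Scene crop: console corners at (40,52), (275,207), (398,297) and (382,540). Next I'll fit the console pose.

```bash
cat > h.py <<'E'
import numpy as np
from scipy.optimize import least_squares
C={n:dict(np.load(n+".npz")) for n in("scene","top")}
def proj(n,X):
    c=C[n];p=np.atleast_2d(X)@c["R"].T+c["t"];p=p@c["K"].T;return p[:,:2]/p[:,2:]
def ray(n,uv):
    c=C[n];d=c["R"].T@np.linalg.inv(c["K"])@[uv[0],uv[1],1];return -c["R"].T@c["t"],d
def onplane(n,uv,p0,nrm):
    o,d=ray(n,uv);return o+d*(np.dot(np.subtract(p0,o),nrm)/np.dot(d,nrm))
def Rc(yaw): # console rotation: y level axis at yaw
    y=np.array([np.cos(yaw),np.sin(yaw),0]);h=np.cross(y,[0,0,1]);a=np.radians(24)
    x=np.cos(a)*h+np.array([0,0,np.sin(a)]);return np.c_[x,y,np.cross(x,y)]
T=lambda p:np.array([145+p[0]/4,110+p[1]/4]);S=lambda p:np.array([220+p[0]/5,135+p[1]/5])
E
cat > fit.py <<'E'
from h import *
L=[("top",(.105,-.105,0),T((525,25))),("top",(.105,.105,0),T((443,320))),("top",(.105,.205,0),T((400,465))),
("scene",(.105,-.105,0),S((40,52))),("scene",(.105,.105,0),S((275,207))),("scene",(.105,.205,0),S((398,297)))]
def res(q):
    R=Rc(q[2]);t=np.array([q[0],q[1],.135]);return np.concatenate([proj(n,R@np.array(p)+t)[0]-m for n,p,m in L])
s=least_squares(res,[.5,-.1,2.9]);q=s.x;print("console",q.round(4),res(q).round(1))
R=Rc(q[2]);t=np.array([q[0],q[1],.135]);np.savez("con.npz",R=R,t=t);print(R.round(3).tolist())
for n,p in[("oc3 bar",(597,178)),("oc1",(688,208)),("oc2",(572,287)),("oc4",(662,337)),("bar",(585,140)),("bar e",(610,218)),("g2 left",(535,298)),("g2 up",(597,258)),("g4 r",(692,345)),("b1 r",(709,178)),("b1 low",(683,243)),("foot whitecorner",(685,390))]:
    print(n,(R.T@(onplane("top",T(p),t+R[:,2]*.007,R[:,2])-t)*1000).round(0))
# lid
for a in(1.5,1.6,1.7,1.8,1.9):
    P=[R@np.array([x,.202-.097*np.cos(a),.097*np.sin(a)])+t for x in(.1,-.1)]
    print(a,((proj("top",np.array(P))-[145,110])*4).round(0).tolist(),((proj("scene",np.array(P))-[220,135])*5).round(0).tolist())
for z in(.018,.02):
    P=np.array([onplane("top",T(p),(0,0,z),(0,0,1)) for p in((38,308),(12,325),(157,483),(130,502))]);print("scr",P.round(3).tolist(),P.mean(0))
    m=(P[2]+P[3]-P[0]-P[1])/2;print(np.linalg.norm(m),np.degrees(np.arctan2(m[1],m[0])))
print("tab",R@[0,.202,0]+t, "mouse",onplane("top",T((190,140)),(0,0,.03),(0,0,1)),"marker",[onplane("top",T(p),(0,0,.01),(0,0,1)).round(3) for p in((62,588),(240,525))])
E
python3 fit.py; python3 -c "from workcell import bot;print(bot.tip_reach)"
```

```text
console [ 0.5786 -0.1933  2.8385] [-0.5 -0.2 -0.6 -0.7 -0.3 -0.1  0.6 -1.   0.   0.1  0.9 -0.3]
[[0.273, -0.954, -0.121], [0.872, 0.298, -0.388], [0.407, 0.0, 0.914]]
oc3 bar [ 25. -22.   7.]
oc1 [-48. -27.   7.]
oc2 [23. 56.  7.]
oc4 [-53.  65.   7.]
bar [ 42. -44.   7.]
bar e [8. 1. 7.]
g2 left [47. 72.  7.]
g2 up [10. 30.  7.]
g4 r [-77.  63.   7.]
b1 r [-58. -54.   7.]
b1 low [-51.  -3.   7.]
foot whitecorner [-80.  95.   7.]
1.5 [[474.0, 450.0], [749.0, 545.0]] [[465.0, 117.0], [685.0, 131.0]]
1.6 [[470.0, 466.0], [746.0, 560.0]] [[479.0, 125.0], [698.0, 138.0]]
1.7 [[465.0, 482.0], [742.0, 575.0]] [[492.0, 135.0], [711.0, 147.0]]
1.8 [[460.0, 497.0], [737.0, 590.0]] [[504.0, 146.0], [722.0, 157.0]]
1.9 [[454.0, 513.0], [731.0, 604.0]] [[516.0, 160.0], [733.0, 169.0]]
scr [[0.557, 0.225, 0.018], [0.544, 0.244, 0.018], [0.424, 0.136, 0.018], [0.41, 0.156, 0.018]] [0.48379994 0.19009211 0.018     ]
0.16009609903253375 -146.54434617997333
scr [[0.556, 0.224, 0.02], [0.544, 0.243, 0.02], [0.423, 0.136, 0.02], [0.41, 0.155, 0.02]] [0.48346722 0.18972968 0.02      ]
0.1598460240192197 -146.5443461799733
tab [ 0.38581071 -0.13296556  0.135     ] mouse [0.68017109 0.10976896 0.03      ] marker [array([0.351, 0.206, 0.01 ]), array([0.392, 0.077, 0.01 ])]
0.022
```

```bash
cat > go.py <<'E'
# python3 go.py x y z [toolx_yaw_deg]: remaining shift in tool axes (20 mm units) and turn (60 deg units)
import sys,numpy as np
from scipy.spatial.transform import Rotation as Ro
from workcell import bot
o=bot.get_obs();R=Ro.from_quat(o["tool_rot"]).as_matrix();yaw=np.degrees(np.arctan2(R[1,0],R[0,0]))
print("t%.2f"%o["clock"],"pos",o["eef_pos"].round(4),"yaw %.1f"%yaw,"q",o["joint_pos"].round(2),"F",o["ft_force"].round(1),"w",o["grip_width"].round(4),o["grasp_force"].round(1))
if len(sys.argv)>3:
    a=[float(v) for v in sys.argv[1:]];d=np.array(a[:3])-o["eef_pos"]
    print("units now",(R.T@d/.02).round(2))
    if len(a)>3:
        Rn=R@Ro.from_euler("z",-(a[3]-yaw),degrees=True).as_matrix()
        print("roll units",round(-(a[3]-yaw)/60,3),"units after roll",(Rn.T@d/.02).round(2))
E
python3 go.py .4835 .1897 .40 33.5
python3 - <<'E'
from h import *
o1,d1=ray("top",(347,101));o2,d2=ray("scene",(250,125))
s=np.linalg.lstsq(np.c_[d1,-d2],o2-o1,rcond=None)[0];print("monitor corner",o1+d1*s[0],o2+d2*s[1])
E
```

```text
monitor corner [ 0.76607001 -0.34150606  0.12844923] [ 0.7699774  -0.33968272  0.12963649]Traceback (most recent call last):
  File "go.py", line 6, in <module>
    print("t%.2f"%o["clock"],"pos",o["eef_pos"].round(4),"yaw %.1f"%yaw,"q",o["joint_pos"].round(2),"F",o["ft_force"].round(1),"w",o["grip_width"].round(4),o["grasp_force"].round(1))
                                                                                                                                   ^^^^^^^^^^^^^^^^^^^^^
AttributeError: 'float' object has no attribute 'round'
```

```bash
sed -i 's/o\["grip_width"\].round(4),o\["grasp_force"\].round(1)/"%.4f %.1f"%(o["grip_width"],o["grasp_force"])/' go.py
python3 go.py .4835 .1897 .37 33.5
```

```text
t0.10 pos [ 0.2158 -0.4505  0.2525] yaw 25.6 q [-1.12  0.24  0.    1.34 -0.    1.57] F [-0.1 -0.5  0.3] w 0.0850 0.0
units now [ 25.9  -23.09  -5.83]
roll units -0.132 units after roll [ 28.83 -19.31  -5.83]
```

Emit:
apply_moves([
  [0, 0, -1, -0.066],
  [0, 0, -1, -0.066],
  [0, 0, -1, 0],
  [0, 0, -1, 0],
  [0, 0, -1, 0],
], claw=0)

```text
clock: 0.52
eef_pos: [0.2159, -0.4506, 0.3537]
tool_rot: [0.958, 0.288, -0.0, -0.001]
ft_force: [0.0, -0.5, 1.0]
grip_width: 0.0855
grasp_force: 0.0
```

Emit:
apply_moves([
  [0.96, -0.645, -0.2, 0],
  [0.96, -0.645, -0.2, 0],
  [0.96, -0.645, -0.2, 0],
  [0.96, -0.645, -0.2, 0],
  [0.96, -0.645, 0, 0],
])

```text
clock: 0.93
eef_pos: [0.2607, -0.3433, 0.3697]
tool_rot: [0.958, 0.288, 0.0, 0.0]
ft_force: [0.5, -0.5, -0.1]
grip_width: 0.0851
grasp_force: 0.0
```

Emit:
apply_moves([
  [0.96, -0.645, 0, 0],
  [0.96, -0.645, 0, 0],
  [0.96, -0.645, 0, 0],
  [0.96, -0.645, 0, 0],
  [0.96, -0.645, 0, 0],
])

```text
clock: 1.35
eef_pos: [0.3049, -0.2361, 0.369]
tool_rot: [0.958, 0.288, -0.0, -0.0]
ft_force: [0.2, -0.5, 0.7]
grip_width: 0.0854
grasp_force: 0.0
```

Emit:
apply_moves([
  [0.96, -0.645, 0, 0],
  [0.96, -0.645, 0, 0],
  [0.96, -0.645, 0, 0],
  [0.96, -0.645, 0, 0],
  [0.96, -0.645, 0, 0],
])

```text
clock: 1.77
eef_pos: [0.3493, -0.1294, 0.369]
tool_rot: [0.958, 0.288, -0.0, -0.0]
ft_force: [-0.1, 0.6, -0.2]
grip_width: 0.0853
grasp_force: 0.0
```

Emit:
apply_moves([
  [0.96, -0.645, 0, 0],
  [0.96, -0.645, 0, 0],
  [0.96, -0.645, 0, 0],
  [0.96, -0.645, 0, 0],
  [0.96, -0.645, 0, 0],
])

```text
clock: 2.18
eef_pos: [0.3937, -0.0226, 0.369]
tool_rot: [0.958, 0.288, -0.0, -0.0]
ft_force: [-0.5, 1.5, -0.5]
grip_width: 0.0856
grasp_force: 0.0
```

```bash
python3 go.py .4835 .1897 .12 33.5
```

```text
t2.18 pos [ 0.3937 -0.0226  0.369 ] yaw 33.5 q [-0.06  0.01  0.03  1.6  -0.    2.5 ] F [-0.5  1.5 -0.5] w 0.0856 0.0
units now [ 9.61 -6.37 12.44]
roll units 0.0 units after roll [ 9.61 -6.37 12.44]
```

Emit:
apply_moves([
  [0.96, -0.637, 0, 0],
  [0.96, -0.637, 0, 0],
  [0.96, -0.637, 0, 0],
  [0.96, -0.637, 0, 0],
  [0.96, -0.637, 0, 0],
])

```text
clock: 2.6
eef_pos: [0.4386, 0.0835, 0.3689]
tool_rot: [0.957, 0.288, -0.001, -0.0]
ft_force: [0.0, 0.1, -0.4]
grip_width: 0.0852
grasp_force: 0.0
```

Emit:
apply_moves([
  [0.96, -0.637, 1, 0],
  [0.96, -0.637, 1, 0],
  [0.96, -0.637, 1, 0],
  [0.96, -0.637, 1, 0],
  [0.96, -0.637, 1, 0],
])

```text
clock: 3.02
eef_pos: [0.4834, 0.1895, 0.2679]
tool_rot: [0.958, 0.288, -0.0, 0.0]
ft_force: [0.3, -0.4, -0.0]
grip_width: 0.0855
grasp_force: 0.0
```

Emit:
apply_moves([
  [0, 0, 1, 0],
  [0, 0, 1, 0],
  [0, 0, 1, 0],
  [0, 0, 1, 0],
  [0, 0, 1, 0],
])

```text
clock: 3.43
eef_pos: [0.4829, 0.1884, 0.1678]
tool_rot: [0.957, 0.288, -0.001, 0.0]
ft_force: [0.0, 0.7, -0.7]
grip_width: 0.0852
grasp_force: 0.0
```

```bash
python3 go.py .4835 .1897 .049 33.5
python3 - <<'E'
from workcell import bot
import cv2
a=bot.camera("scene")["image"][220:310,165:295];b=bot.camera("top")["image"][160:250,120:220]
f=lambda i:cv2.resize(i,None,fx=4,fy=4,interpolation=cv2.INTER_CUBIC)[:360,:400]
cv2.imwrite("pics/p1.png",cv2.hconcat([f(a[:,5:105]),f(b)]))
E
```

```text
t3.43 pos [0.4829 0.1884 0.1678] yaw 33.5 q [ 0.37  0.33 -0.1   1.14  0.    2.93] F [ 0.   0.7 -0.7] w 0.0852 0.0
units now [ 0.07 -0.03  5.94]
roll units 0.001 units after roll [ 0.07 -0.03  5.94]
```

View pics/p1.png

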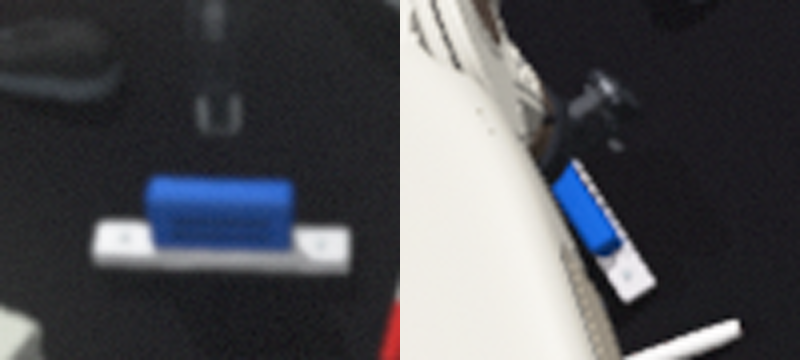

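The left view shows the fingers at (218,115), centred over the blue grip at (220,180). I'll descend and grasp.

Emit:
apply_moves([
  [0.03, 0, 1, 0],
  [0.03, 0, 1, 0],
  [0, 0, 1, 0],
  [0, 0, 1, 0],
  [0, 0, 1, 0],
])

```text
clock: 3.95
eef_pos: [0.4853, 0.1894, 0.0697]
tool_rot: [0.958, 0.288, 0.001, -0.0]
ft_force: [-0.5, -0.2, 0.5]
grip_width: 0.0856
grasp_force: 0.0
```

Emit:
apply_moves([
  [0, 0, 0.7, 0],
  [0, 0, 0.2, 0],
  [0, 0, 0, 0],
  [0, 0, 0, 0],
  [0, 0, 0, 0],
])

```text
clock: 4.37
eef_pos: [0.4856, 0.1896, 0.0529]
tool_rot: [0.958, 0.288, 0.001, -0.0]
ft_force: [-0.8, -0.2, 0.5]
grip_width: 0.0856
grasp_force: 0.0
```

Emit:
apply_moves([
  [0, 0, 0, 0],
  [0, 0, 0, 0],
  [0, 0, 0, 0],
  [0, 0, 0, 0],
  [0, 0, 0, 0],
], claw=1)

```text
clock: 4.78
eef_pos: [0.4845, 0.1892, 0.0515]
tool_rot: [0.958, 0.288, 0.0, -0.0]
ft_force: [-0.7, 0.5, -0.6]
grip_width: 0.0253
grasp_force: 0.5
```

Emit:
apply_moves([
  [0, 0, 0, 0],
  [0, 0, 0, 0],
  [0, 0, 0, 0],
  [0, 0, 0, 0],
  [0, 0, 0, 0],
])

```text
clock: 5.2
eef_pos: [0.4844, 0.1893, 0.0514]
tool_rot: [0.958, 0.288, 0.0, -0.0]
ft_force: [-0.9, 1.0, 2.6]
grip_width: 0.021
grasp_force: 63.6
```

```bash
python3 go.py .4835 .1897 .049 33.5
```

```text
t5.20 pos [0.4844 0.1893 0.0514] yaw 33.5 q [ 0.37  0.46 -0.25  0.86  0.    2.93] F [-0.9  1.   2.6] w 0.0210 63.6
units now [-0.02 -0.04  0.12]
roll units 0.0 units after roll [-0.02 -0.04  0.12]
```

```bash
cat > tgt.py <<'E'
import sys,numpy as np
c=np.load("con.npz");x,y=[float(v)/1000 for v in sys.argv[1:3]]
print("tcp",(c["t"]+c["R"]@[x,y,.0484]+[0,0,.003]).round(4))
E
python3 tgt.py -13 -80; python3 tgt.py -13 100; python3 go.py $(python3 tgt.py -13 -80|tr -d 'a-z[]'|awk '{print $1,$2}') .29 72.6
```

```text
tcp [ 0.6455 -0.2473  0.1769]
tcp [ 0.4737 -0.1935  0.1769]
t5.20 pos [0.4844 0.1893 0.0514] yaw 33.5 q [ 0.37  0.46 -0.25  0.86  0.    2.93] F [-0.9  1.   2.6] w 0.0210 63.6
units now [ -5.34  22.64 -11.94]
roll units -0.651 units after roll [-18.42  14.21 -11.94]
```

Emit:
apply_moves([
  [0, 0, -0.5, 0],
  [0, 0, -1, 0],
  [0, 0, -1, 0],
  [0, 0, -1, 0],
  [0, 0, -1, 0],
])

```text
clock: 5.62
eef_pos: [0.484, 0.1887, 0.1422]
tool_rot: [0.958, 0.288, -0.001, 0.0]
ft_force: [0.8, 0.3, -1.6]
grip_width: 0.0214
grasp_force: 63.0
```

Emit:
apply_moves([
  [0, 0, -1, -0.1085],
  [0, 0, -1, -0.1085],
  [0, 0, -1, -0.1085],
  [0, 0, -1, -0.1085],
  [0, 0, -1, -0.1085],
])

```text
clock: 6.03
eef_pos: [0.4839, 0.1887, 0.2423]
tool_rot: [0.837, 0.547, -0.001, 0.0]
ft_force: [1.5, 0.7, -2.6]
grip_width: 0.0212
grasp_force: 63.0
```

Emit:
apply_moves([
  [0, 0, -1, -0.1085],
  [0, 0, -1, 0],
  [0, 0, -0.45, 0],
  [0, 0, 0, 0],
  [0, 0, 0, 0],
])

```text
clock: 6.45
eef_pos: [0.4844, 0.189, 0.29]
tool_rot: [0.806, 0.592, -0.0, 0.0]
ft_force: [-0.0, -0.9, -1.2]
grip_width: 0.021
grasp_force: 63.0
```

Emit:
apply_moves([
  [-0.92, 0.71, 0, 0],
  [-0.92, 0.71, 0, 0],
  [-0.92, 0.71, 0, 0],
  [-0.92, 0.71, 0, 0],
  [-0.92, 0.71, 0, 0],
])

```text
clock: 6.87
eef_pos: [0.5239, 0.079, 0.2881]
tool_rot: [0.806, 0.592, -0.002, -0.001]
ft_force: [0.6, 0.5, -2.1]
grip_width: 0.0212
grasp_force: 62.8
```

Emit:
apply_moves([
  [-0.92, 0.71, 0, 0],
  [-0.92, 0.71, 0, 0],
  [-0.92, 0.71, 0, 0],
  [-0.92, 0.71, 0, 0],
  [-0.92, 0.71, 0, 0],
])

```text
clock: 7.28
eef_pos: [0.5641, -0.0301, 0.2879]
tool_rot: [0.806, 0.592, -0.002, -0.001]
ft_force: [0.7, 1.0, -2.3]
grip_width: 0.0211
grasp_force: 62.8
```

```bash
python3 go.py .6455 -.2473 .25 72.6
```

```text
t7.28 pos [ 0.5641 -0.0301  0.2879] yaw 72.6 q [-0.05  0.37  0.27  1.48 -0.    1.82] F [ 0.7  1.  -2.3] w 0.0211 62.8
units now [-9.14  7.14  1.88]
roll units -0.001 units after roll [-9.14  7.14  1.88]
```

Emit:
apply_moves([
  [-0.92, 0.71, 0, 0],
  [-0.92, 0.71, 0, 0],
  [-0.92, 0.71, 0, 0],
  [-0.92, 0.71, 0, 0],
  [-0.92, 0.71, 0, 0],
])

```text
clock: 7.7
eef_pos: [0.6044, -0.139, 0.2877]
tool_rot: [0.806, 0.592, -0.001, -0.002]
ft_force: [-1.0, -0.2, -2.4]
grip_width: 0.0215
grasp_force: 62.8
```

Emit:
apply_moves([
  [-0.92, 0.71, 0, 0],
  [-0.92, 0.71, 0, 0],
  [-0.92, 0.71, 0, 0],
  [-0.92, 0.71, 0, 0],
  [-0.9, 0.73, 0, 0],
])

```text
clock: 8.12
eef_pos: [0.6452, -0.2477, 0.2875]
tool_rot: [0.806, 0.592, -0.001, -0.002]
ft_force: [1.2, 0.8, -2.1]
grip_width: 0.0211
grasp_force: 62.8
```

Emit:
apply_moves([
  [0, 0, 0.5, 0],
  [0, 0, 0.8, 0],
  [0, 0, 0.8, 0],
  [0, 0, 0.5, 0],
  [0, 0, 0, 0],
])

```text
clock: 8.53
eef_pos: [0.6434, -0.2461, 0.2321]
tool_rot: [0.806, 0.592, -0.003, -0.004]
ft_force: [-1.1, -0.2, -2.7]
grip_width: 0.021
grasp_force: 62.8
```

```bash
python3 go.py .6455 -.2473 .177 72.6;  python3 - <<'E'
from workcell import bot
import cv2
a=bot.camera("scene")["image"][110:200,210:350]
cv2.imwrite("pics/p2.png",cv2.resize(a,None,fx=5,fy=5,interpolation=cv2.INTER_CUBIC))
E
```

```text
t8.53 pos [ 0.6434 -0.2461  0.2321] yaw 72.6 q [-0.37  0.66  0.6   1.52 -0.    1.51] F [-1.1 -0.2 -2.7] w 0.0210 62.8
units now [-0.03  0.15  2.75]
roll units -0.001 units after roll [-0.03  0.15  2.75]
```

View pics/p2.png

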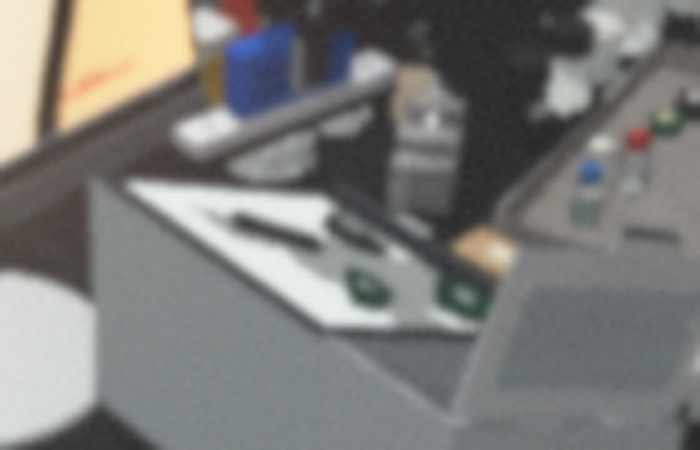

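The scraper hangs level above the far end of the panel (about 290,100) and clears the offcuts. I'll press it down slowly so that it pivots in the grip.

Emit:
apply_moves([
  [0, 0.05, 0.35, 0],
  [0, 0.05, 0.35, 0],
  [0, 0.05, 0.35, 0],
  [0, 0, 0.2, 0],
  [0, 0, 0.2, 0],
])

```text
clock: 9.0
eef_pos: [0.6485, -0.2476, 0.2086]
tool_rot: [0.806, 0.592, -0.0, -0.0]
ft_force: [-0.3, -0.7, -0.0]
grip_width: 0.0214
grasp_force: 63.1
```

Emit:
apply_moves([
  [0, 0, 0.1, 0],
  [0, 0, 0.1, 0],
  [0, 0, 0.1, 0],
  [0, 0, 0, 0],
  [0, 0, 0, 0],
])

```text
clock: 9.42
eef_pos: [0.6487, -0.2488, 0.2063]
tool_rot: [0.806, 0.592, 0.001, 0.002]
ft_force: [-3.6, -3.0, 7.0]
grip_width: 0.021
grasp_force: 64.3
```

```bash
python3 go.py .6455 -.2473 .177 72.6
```

```text
t9.42 pos [ 0.6487 -0.2488  0.2063] yaw 72.5 q [-0.37  0.66  0.54  1.44 -0.    1.51] F [-3.6 -3.   7. ] w 0.0210 64.3
units now [ 0.03 -0.18  1.46]
roll units -0.001 units after roll [ 0.03 -0.18  1.46]
```

Emit:
apply_moves([
  [0, 0, 0.15, 0],
  [0, 0, 0.15, 0],
  [0, 0, 0.15, 0],
  [0, 0, 0.1, 0],
  [0, 0, 0, 0],
])

```text
clock: 9.83
eef_pos: [0.6476, -0.2525, 0.1965]
tool_rot: [0.807, 0.591, -0.002, 0.004]
ft_force: [-7.0, -10.4, 9.7]
grip_width: 0.021
grasp_force: 66.1
```

```bash
python3 go.py .6455 -.2473 .177 72.6
```

```text
t9.83 pos [ 0.6476 -0.2525  0.1965] yaw 72.4 q [-0.37  0.67  0.52  1.42 -0.01  1.51] F [ -7.  -10.4   9.7] w 0.0210 66.1
units now [ 0.22 -0.18  0.97]
roll units -0.004 units after roll [ 0.23 -0.18  0.97]
```

Emit:
apply_moves([
  [0.05, 0, 0.15, 0],
  [0.05, 0, 0.15, 0],
  [0.05, 0, 0.15, 0],
  [0, 0, 0.15, 0],
  [0, 0, 0.1, 0],
])

```text
clock: 10.25
eef_pos: [0.6493, -0.2519, 0.1834]
tool_rot: [0.808, 0.59, -0.001, 0.007]
ft_force: [-5.4, -13.9, 11.2]
grip_width: 0.0213
grasp_force: 67.1
```

```bash
python3 go.py .6455 -.2473 .177 72.6
```

```text
t10.25 pos [ 0.6493 -0.2519  0.1834] yaw 72.3 q [-0.37  0.67  0.49  1.38 -0.01  1.51] F [ -5.4 -13.9  11.2] w 0.0213 67.1
units now [ 0.17 -0.26  0.32]
roll units -0.006 units after roll [ 0.17 -0.25  0.32]
```

Emit:
apply_moves([
  [0.05, 0, 0.15, 0],
  [0.05, 0, 0.15, 0],
  [0, 0, 0.1, 0],
  [0, 0, 0, 0],
  [0, 0, 0, 0],
])

```text
clock: 10.67
eef_pos: [0.6507, -0.2492, 0.175]
tool_rot: [0.807, 0.59, -0.001, 0.006]
ft_force: [-3.1, -12.4, 7.1]
grip_width: 0.0213
grasp_force: 67.4
```

```bash
python3 go.py .6455 -.2473 .177 72.6;  python3 - <<'E'
from workcell import bot
import cv2
a=bot.camera("scene")["image"][110:200,210:350]
cv2.imwrite("pics/p3.png",cv2.resize(a,None,fx=5,fy=5,interpolation=cv2.INTER_CUBIC))
E
```

```text
t10.67 pos [ 0.6507 -0.2492  0.175 ] yaw 72.3 q [-0.36  0.67  0.48  1.36 -0.01  1.52] F [ -3.1 -12.4   7.1] w 0.0213 67.4
units now [ 0.01 -0.28 -0.1 ]
roll units -0.005 units after roll [ 0.01 -0.28 -0.1 ]
```

View pics/p3.png

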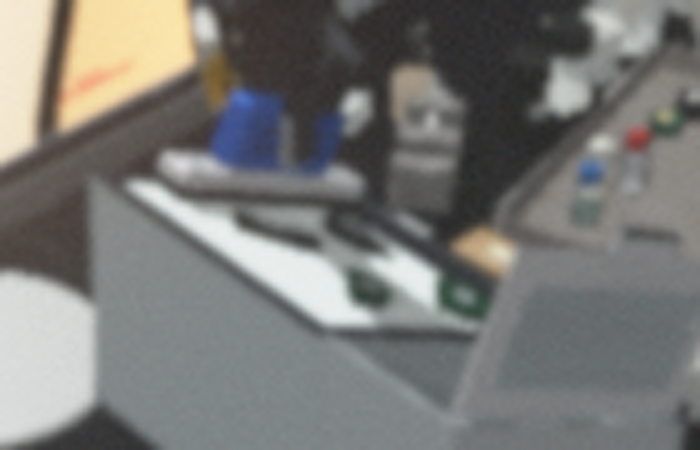

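The scraper now lies flush with the slope (165,175 to 360,190), with its uphill end slightly inside the panel's top edge. I'll start the wipe.

Emit:
apply_moves([
  [0, 0, 0.15, 0],
  [0, -0.3, 0, 0],
  [0, -0.4, 0, 0],
  [0, -0.5, 0, 0],
  [0, -0.5, 0, 0],
])

```text
clock: 11.13
eef_pos: [0.6237, -0.2382, 0.1753]
tool_rot: [0.807, 0.591, 0.005, 0.011]
ft_force: [6.6, -8.9, 13.6]
grip_width: 0.0209
grasp_force: 68.0
```

```bash
python3 tgt.py -13 -45; python3 go.py .6121 -.2366 .175 72.6
```

```text
tcp [ 0.6121 -0.2368  0.1769]
t11.13 pos [ 0.6237 -0.2382  0.1753] yaw 72.4 q [-0.36  0.6   0.35  1.29 -0.    1.51] F [ 6.6 -8.9 13.6] w 0.0209 68.0
units now [-0.1  -0.58  0.  ]
roll units -0.004 units after roll [-0.1  -0.58  0.  ]
```

Emit:
apply_moves([
  [0, -0.5, 0, 0],
  [0, -0.5, 0, 0],
  [0, -0.5, 0, 0],
  [0, -0.5, 0, 0],
  [0, -0.5, 0, 0],
])

```text
clock: 11.55
eef_pos: [0.5767, -0.2231, 0.1754]
tool_rot: [0.807, 0.591, 0.005, 0.011]
ft_force: [7.0, -9.6, 13.6]
grip_width: 0.0211
grasp_force: 68.1
```

```bash
python3 tgt.py -13 0; python3 go.py .5691 -.2234 .175 72.6;  python3 - <<'E'
from workcell import bot
import cv2
a=bot.camera("scene")["image"][110:200,230:370]
b=bot.camera("top")["image"][110:250,230:350]
cv2.imwrite("pics/p4.png",cv2.hconcat([cv2.resize(a,(470,302),interpolation=cv2.INTER_CUBIC),cv2.resize(b,(259,302),interpolation=cv2.INTER_CUBIC)]))
E
```

```text
tcp [ 0.5692 -0.2234  0.1769]
t11.55 pos [ 0.5767 -0.2231  0.1754] yaw 72.4 q [-0.37  0.5   0.18  1.22 -0.    1.51] F [ 7.  -9.6 13.6] w 0.0211 68.1
units now [-0.13 -0.36  0.01]
roll units -0.003 units after roll [-0.13 -0.36  0.01]
```

View pics/p4.png

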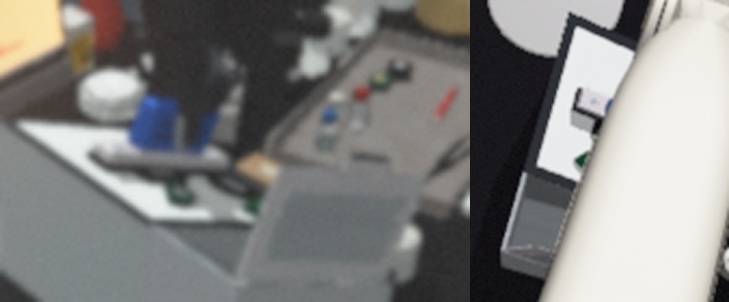

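The scraper is at mid-panel (160,158) and flush. The black bar and half-disc are being pushed ahead of it, with nothing left behind. I'll keep going.

Emit:
apply_moves([
  [-0.02, -0.5, 0, 0],
  [-0.02, -0.5, 0, 0],
  [-0.02, -0.5, 0, 0],
  [-0.02, -0.5, 0, 0],
  [-0.02, -0.5, 0, 0],
])

```text
clock: 12.07
eef_pos: [0.5285, -0.2095, 0.1746]
tool_rot: [0.807, 0.591, 0.005, 0.011]
ft_force: [7.5, -7.4, 12.6]
grip_width: 0.0216
grasp_force: 67.9
```

Emit:
apply_moves([
  [0, -0.5, 0, 0],
  [0, -0.5, 0, 0],
  [0, -0.5, 0, 0],
  [0, -0.5, 0, 0],
  [0, -0.4, 0, 0],
])

```text
clock: 12.48
eef_pos: [0.4828, -0.1953, 0.1744]
tool_rot: [0.807, 0.591, 0.005, 0.011]
ft_force: [7.0, -9.3, 14.2]
grip_width: 0.0212
grasp_force: 68.1
```

```bash
python3 tgt.py -13 102; python3 go.py .4718 -.1929 .175 72.6
```

```text
tcp [ 0.4718 -0.1929  0.1769]
t12.48 pos [ 0.4828 -0.1953  0.1744] yaw 72.4 q [-0.38  0.31 -0.11  1.13 -0.    1.49] F [ 7.  -9.3 14.2] w 0.0212 68.1
units now [-0.05 -0.56 -0.04]
roll units -0.003 units after roll [-0.05 -0.56 -0.04]
```

Emit:
apply_moves([
  [0, -0.3, 0, 0],
  [0, -0.3, 0, 0],
  [0, -0.2, 0, 0],
  [0, 0, 0, 0],
  [0, 0, 0, 0],
])

```text
clock: 12.9
eef_pos: [0.4669, -0.1902, 0.1741]
tool_rot: [0.807, 0.591, 0.004, 0.01]
ft_force: [3.1, -8.3, 15.3]
grip_width: 0.0211
grasp_force: 68.3
```

```bash
python3 go.py;  python3 - <<'E'
from workcell import bot
import cv2
a=bot.camera("scene")["image"][120:220,240:370]
b=bot.camera("top")["image"][110:250,230:350]
cv2.imwrite("pics/p5.png",cv2.hconcat([cv2.resize(a,(500,385),interpolation=cv2.INTER_CUBIC),cv2.resize(b,(300,385),interpolation=cv2.INTER_CUBIC)]))
E
```

```text
t12.90 pos [ 0.4669 -0.1902  0.1741] yaw 72.4 q [-0.38  0.28 -0.15  1.12 -0.    1.49] F [ 3.1 -8.3 15.3] w 0.0211 68.3
```

View pics/p5.png

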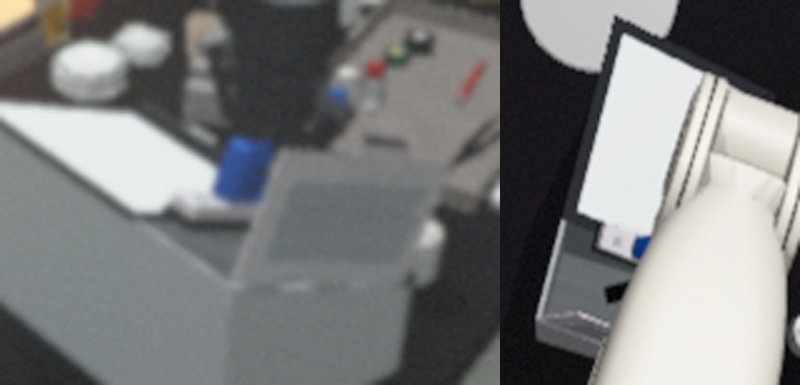

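The panel is clear, and one offcut is visible on the bin floor (615,292). I'll lift the scraper and take a look into the bin.

Emit:
apply_moves([
  [0, 0, -0.4, 0],
  [0, 0, -1, 0],
  [0, 0, -1, 0],
  [0, 0, -1, 0],
  [0, 0, -1, 0],
])

```text
clock: 13.42
eef_pos: [0.46, -0.1851, 0.2563]
tool_rot: [0.806, 0.592, -0.0, -0.0]
ft_force: [-1.2, -0.1, -3.3]
grip_width: 0.0214
grasp_force: 65.8
```

Emit:
apply_moves([
  [0, 0, -1, 0],
  [0, 0, -0.6, 0],
  [0, 0, 0, 0],
  [0, 0, 0, 0],
  [0, 0, 0, 0],
])

```text
clock: 13.83
eef_pos: [0.4599, -0.1851, 0.2862]
tool_rot: [0.806, 0.592, -0.001, -0.001]
ft_force: [0.7, -0.4, -1.4]
grip_width: 0.0211
grasp_force: 66.0
```

```bash
python3 go.py .495 .195 .29 72.6
```

```text
t13.83 pos [ 0.4599 -0.1851  0.2862] yaw 72.6 q [-0.38  0.22  0.07  1.42  0.    1.49] F [ 0.7 -0.4 -1.4] w 0.0211 66.0
units now [18.66 -4.01 -0.18]
roll units -0.0 units after roll [18.66 -4.01 -0.18]
```

Emit:
apply_moves([
  [0.93, -0.2, 0, 0],
  [0.93, -0.2, 0, 0],
  [0.93, -0.2, 0, 0],
  [0.93, -0.2, 0, 0],
  [0.93, -0.2, 0, 0],
])

```text
clock: 14.25
eef_pos: [0.4684, -0.0897, 0.2856]
tool_rot: [0.806, 0.592, -0.001, -0.001]
ft_force: [0.9, 0.4, -1.5]
grip_width: 0.0211
grasp_force: 66.0
```

Emit:
apply_moves([
  [0.93, -0.2, 0, 0],
  [0.93, -0.2, 0, 0],
  [0.93, -0.2, 0, 0],
  [0.93, -0.2, 0, 0],
  [0.93, -0.2, 0, 0],
])

```text
clock: 14.67
eef_pos: [0.4771, 0.0049, 0.2856]
tool_rot: [0.806, 0.592, -0.001, -0.001]
ft_force: [-0.0, -0.7, -1.9]
grip_width: 0.0213
grasp_force: 66.0
```

Emit:
apply_moves([
  [0.93, -0.2, 0, 0],
  [0.93, -0.2, 0, 0],
  [0.93, -0.2, 0, 0],
  [0.93, -0.2, 0, 0],
  [0.93, -0.2, 0, 0],
])

```text
clock: 15.08
eef_pos: [0.4859, 0.0994, 0.2856]
tool_rot: [0.806, 0.592, -0.002, -0.001]
ft_force: [0.9, -0.5, -2.4]
grip_width: 0.0212
grasp_force: 66.0
```

Emit:
apply_moves([
  [0.93, -0.2, 0, 0],
  [0.93, -0.2, 0, 0],
  [0.93, -0.2, 0, 0],
  [0.93, -0.2, 0, 0],
  [0.93, -0.2, 0, 0],
])

```text
clock: 15.5
eef_pos: [0.4947, 0.1941, 0.2854]
tool_rot: [0.806, 0.592, -0.002, -0.0]
ft_force: [0.2, 0.3, -1.9]
grip_width: 0.0212
grasp_force: 66.0
```

Emit:
apply_moves([
  [0, 0, 0.5, 0.1085],
  [0, 0, 1, 0.1085],
  [0, 0, 1, 0.1085],
  [0, 0, 1, 0.1085],
  [0, 0, 1, 0.1085],
])

```text
clock: 15.92
eef_pos: [0.4944, 0.1931, 0.1947]
tool_rot: [0.941, 0.34, -0.002, -0.0]
ft_force: [0.9, -0.0, -1.9]
grip_width: 0.0216
grasp_force: 66.0
```

Emit:
apply_moves([
  [0, 0, 1, 0.1085],
  [0, 0, 0.8, 0],
  [0, 0, 0, 0],
  [0, 0, 0, 0],
  [0, 0, 0, 0],
])

```text
clock: 16.33
eef_pos: [0.4957, 0.1934, 0.1615]
tool_rot: [0.957, 0.289, -0.0, -0.0]
ft_force: [0.8, -0.3, -1.4]
grip_width: 0.0213
grasp_force: 65.9
```

```bash
python3 go.py .495 .195 .0515 33.5
python3 - <<'E'
from workcell import bot
import cv2
b=bot.camera("top")["image"][100:250,130:350]
a=bot.camera("scene")["image"][120:310,150:350]
cv2.imwrite("pics/p6.png",cv2.hconcat([cv2.resize(a,(358,340),interpolation=cv2.INTER_CUBIC),cv2.resize(b,(440,340),interpolation=cv2.INTER_CUBIC)]))
cv2.imwrite("pics/top6.png",bot.camera("top")["image"])
E
```

```text
t16.33 pos [0.4957 0.1934 0.1615] yaw 33.5 q [ 0.37  0.36 -0.08  1.14  0.    2.93] F [ 0.8 -0.3 -1.4] w 0.0213 65.9
units now [ 0.02 -0.08  5.5 ]
roll units 0.001 units after roll [ 0.02 -0.08  5.5 ]
```

View pics/p6.png

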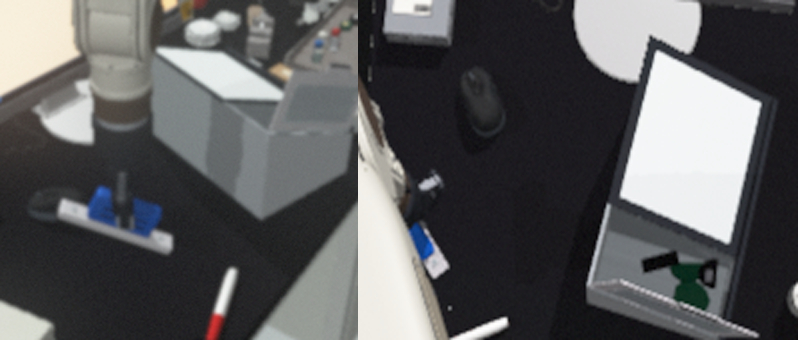

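All four offcuts lie in the bin (640–715, 260–305), and the panel is empty. I'll lower the scraper slowly so it levels itself on the worktop.

Emit:
apply_moves([
  [0, 0, 1, 0],
  [0, 0, 1, 0],
  [0, 0, 0.8, 0],
  [0, 0, 0.5, 0],
  [0, 0, 0.3, 0],
])

```text
clock: 16.9
eef_pos: [0.4954, 0.1933, 0.0887]
tool_rot: [0.958, 0.288, -0.0, 0.0]
ft_force: [0.7, -0.3, -2.9]
grip_width: 0.0211
grasp_force: 66.0
```

Emit:
apply_moves([
  [0, 0, 0.2, 0],
  [0, 0, 0.2, 0],
  [0, 0, 0.2, 0],
  [0, 0, 0.2, 0],
  [0, 0, 0.2, 0],
])

```text
clock: 17.32
eef_pos: [0.5005, 0.1961, 0.0735]
tool_rot: [0.957, 0.288, 0.006, -0.001]
ft_force: [3.6, 3.8, 14.6]
grip_width: 0.0211
grasp_force: 68.2
```

Emit:
apply_moves([
  [0, 0, 0.2, 0],
  [0, 0, 0.2, 0],
  [0, 0, 0.2, 0],
  [0, 0, 0.2, 0],
  [0, 0, 0, 0],
])

```text
clock: 17.73
eef_pos: [0.5069, 0.1992, 0.0612]
tool_rot: [0.957, 0.289, 0.014, -0.002]
ft_force: [8.7, 6.7, 16.2]
grip_width: 0.0214
grasp_force: 69.5
```

```bash
python3 go.py .495 .195 .0515 33.5
```

```text
t17.73 pos [0.5069 0.1992 0.0612] yaw 33.6 q [ 0.37  0.47 -0.2   0.87  0.    2.93] F [ 8.7  6.7 16.2] w 0.0214 69.5
units now [-0.63 -0.16  0.47]
roll units 0.001 units after roll [-0.63 -0.16  0.47]
```

Emit:
apply_moves([
  [-0.1, 0, 0.15, 0],
  [-0.1, 0, 0.15, 0],
  [-0.1, 0, 0.15, 0],
  [0, 0, 0.15, 0],
  [0, 0, 0, 0],
])

```text
clock: 18.15
eef_pos: [0.499, 0.1937, 0.0471]
tool_rot: [0.957, 0.289, 0.01, -0.001]
ft_force: [7.2, 3.7, 11.5]
grip_width: 0.021
grasp_force: 68.7
```

```bash
python3 go.py .495 .195 .0515 33.5
```

```text
t18.15 pos [0.499  0.1937 0.0471] yaw 33.5 q [ 0.37  0.48 -0.24  0.84  0.    2.93] F [ 7.2  3.7 11.5] w 0.0210 68.7
units now [-0.13 -0.16 -0.22]
roll units 0.001 units after roll [-0.13 -0.16 -0.22]
```

Emit:
apply_moves([
  [0, 0, 0.1, 0],
  [0, 0, 0.1, 0],
  [0, 0, 0, 0],
  [0, 0, 0, 0],
  [0, 0, 0, 0],
])

```text
clock: 18.57
eef_pos: [0.4991, 0.1938, 0.0469]
tool_rot: [0.957, 0.288, 0.011, -0.001]
ft_force: [-2.1, 0.3, 37.0]
grip_width: 0.0218
grasp_force: 72.1
```

```bash
python3 go.py .495 .195 .0515 33.5;  python3 - <<'E'
from workcell import bot
import cv2,numpy as np
from h import *
im=bot.camera("scene")["image"]
# white channel: bottom-edge line in scene image
sub=im[230:310,165:275].astype(int);m=((sub.min(2)>150)).astype(np.uint8)
n,l,s,c=cv2.connectedComponentsWithStats(m)
for i in range(1,n):
    if s[i,4]>60:
        pts=np.argwhere(l==i)[:,::-1]+[165,230];print(s[i],c[i]+[165,230],cv2.minAreaRect(pts.astype(np.float32)))
P=np.array([.499,.1937,.014]);u=np.array([np.cos(np.radians(33.5)),np.sin(np.radians(33.5)),0])
for tilt in(0,.1,.2):
  d=u*np.cos(tilt)+np.array([0,0,np.sin(tilt)]);e=proj("scene",np.array([P-d*.08,P+d*.08]));print(tilt,e.round(1).tolist(),np.degrees(np.arctan2(*(e[0]-e[1])[::-1])))
E
```

```text
t18.57 pos [0.4991 0.1938 0.0469] yaw 33.5 q [ 0.37  0.47 -0.24  0.84  0.    2.93] F [-2.1  0.3 37. ] w 0.0218 72.1
units now [-0.13 -0.16 -0.23]
roll units 0.001 units after roll [-0.13 -0.16 -0.23]
[ 23  44  28  10 142] [196.45774648 278.65492958] ((201.5, 278.5), (27.0, 9.0), 0.0)
[ 71  45  15   9 112] [244.         278.98214286] ((243.0, 279.0), (8.0, 14.0), 90.0)
[  0  65  13  15 142] [169.82394366 302.76760563] ((171.0, 302.0), (14.0, 12.0), 90.0)
0 [[251.9, 280.1], [188.6, 279.3]] 0.7392206858478648
0.1 [[251.7, 282.3], [188.5, 277.1]] 4.6864271329702225
0.2 [[251.2, 284.4], [188.8, 275.0]] 8.646227479113888
```

The scraper is flat (its image line is level to 0.4°, and the force rises steeply). I'll ease off, release and retreat.

Emit:
apply_moves([
  [0, 0, -0.2, 0],
  [0, 0, -0.1, 0],
  [0, 0, 0, 0],
  [0, 0, 0, 0],
  [0, 0, 0, 0],
])

```text
clock: 19.03
eef_pos: [0.4946, 0.1917, 0.0469]
tool_rot: [0.958, 0.288, 0.005, -0.001]
ft_force: [-0.4, 1.2, 18.1]
grip_width: 0.0215
grasp_force: 69.4
```

Emit:
apply_moves([
  [0, 0, 0, 0],
  [0, 0, 0, 0],
  [0, 0, 0, 0],
  [0, 0, 0, 0],
  [0, 0, 0, 0],
], claw=0)

```text
clock: 19.45
eef_pos: [0.4898, 0.1897, 0.0424]
tool_rot: [0.958, 0.288, -0.001, 0.0]
ft_force: [-0.6, -0.1, 0.5]
grip_width: 0.0802
grasp_force: 0.0
```

Emit:
apply_moves([
  [0, 0, 0, 0],
  [0, 0, 0, 0],
  [0, 0, -0.5, 0],
  [0, 0, -1, 0],
  [0, 0, -1, 0],
])

```text
clock: 19.87
eef_pos: [0.4898, 0.1898, 0.0937]
tool_rot: [0.958, 0.288, -0.001, 0.0]
ft_force: [-0.8, 0.7, 0.3]
grip_width: 0.0853
grasp_force: 0.0
```

Emit:
apply_moves([
  [0, 0, -1, 0],
  [0, 0, -1, 0],
  [0, 0, -1, 0],
  [0, 0, -1, 0],
  [0, 0, -1, 0],
])

```text
clock: 20.28
eef_pos: [0.4905, 0.19, 0.1952]
tool_rot: [0.958, 0.288, 0.0, -0.0]
ft_force: [0.4, 1.1, -0.3]
grip_width: 0.0856
grasp_force: 0.0
```

```bash
python3 go.py
python3 - <<'E'
from h import *
c=np.load("con.npz");R,t=c["R"],c["t"]
for a in(1.9,1.6,1.53,1.2,.8,.4,0): print(a,(t+R@[0,.202-.097*np.cos(a),.097*np.sin(a)]).round(3),(t+R@[0,.202-.107*np.cos(a),.107*np.sin(a)]).round(3))
E
```

```text
t20.28 pos [0.4905 0.19   0.1952] yaw 33.5 q [ 0.37  0.32 -0.04  1.21  0.    2.93] F [ 0.4  1.1 -0.3] w 0.0856 0.0
1.9 [ 0.345 -0.159  0.219] [ 0.341 -0.162  0.228]
1.6 [ 0.371 -0.17   0.224] [ 0.37  -0.174  0.233]
1.53 [ 0.378 -0.172  0.224] [ 0.377 -0.176  0.233]
1.2 [ 0.408 -0.179  0.218] [ 0.411 -0.183  0.226]
0.8 [ 0.442 -0.18   0.199] [ 0.448 -0.185  0.205]
0.4 [ 0.466 -0.174  0.17 ] [ 0.475 -0.179  0.173]
0 [ 0.478 -0.162  0.135] [ 0.488 -0.165  0.135]
```

```bash
cat > lid.py <<'E'
from h import *
c=np.load("con.npz");R,t=c["R"],c["t"];Rt=np.array([[np.cos(1.267),np.sin(1.267),0],[np.sin(1.267),-np.cos(1.267),0],[0,0,-1]])
prev=None
def tcp(p): return t+R@p+[0,0,.022]
W=[("A",[0,.242,.075])]+[(a,[0,.202-.075*np.cos(a)+.015,.075*np.sin(a)+.0035]) for a in(1.55,1.25,.95,.65,.35,.1)]
for n,p in W:
    q=tcp(np.array(p));print(n,q.round(4),None if prev is None else (Rt.T@(q-prev)/.02).round(2));prev=q
E
python3 lid.py; python3 go.py .331 -.130 .34 72.6
```

```text
A [ 0.3385 -0.1501  0.2255] None
1.55 [ 0.3635 -0.1594  0.2287] [-0.07  1.33 -0.16]
1.25 [ 0.385  -0.1645  0.2252] [0.08 1.1  0.17]
0.95 [ 0.4053 -0.1666  0.2159] [0.21 1.   0.46]
0.65 [ 0.4225 -0.1653  0.2017] [0.32 0.8  0.71]
0.35 [ 0.4352 -0.1609  0.1837] [0.4  0.54 0.9 ]
0.1 [ 0.4414 -0.155   0.167 ] [0.37 0.21 0.83]
t20.28 pos [0.4905 0.19   0.1952] yaw 33.5 q [ 0.37  0.32 -0.04  1.21  0.    2.93] F [ 0.4  1.1 -0.3] w 0.0856 0.0
units now [-15.48   8.94  -7.25]
roll units -0.651 units after roll [-17.65  -2.82  -7.25]
```

Emit:
apply_moves([
  [0, 0, -1, -0.1085],
  [0, 0, -1, -0.1085],
  [0, 0, -1, -0.1085],
  [0, 0, -1, -0.1085],
  [0, 0, -1, -0.1085],
], claw=1)

```text
clock: 20.7
eef_pos: [0.4903, 0.1899, 0.2952]
tool_rot: [0.837, 0.547, 0.0, 0.0]
ft_force: [1.1, 0.5, -0.2]
grip_width: 0.0255
grasp_force: 0.0
```

Emit:
apply_moves([
  [0, 0, -1, -0.1085],
  [0, 0, -1, 0],
  [0, 0, -0.25, 0],
  [0, 0, 0, 0],
  [0, 0, 0, 0],
])

```text
clock: 21.12
eef_pos: [0.4904, 0.19, 0.338]
tool_rot: [0.806, 0.592, -0.0, -0.0]
ft_force: [-0.8, -0.5, -0.8]
grip_width: 0.0001
grasp_force: 0.0
```

```bash
python3 go.py .3385 -.1501 .2255 72.6
```

```text
t21.12 pos [0.4904 0.19   0.338 ] yaw 72.6 q [0.37 0.28 0.27 1.56 0.   2.24] F [-0.8 -0.5 -0.8] w 0.0001 0.0
units now [-18.5   -2.15   5.63]
roll units -0.001 units after roll [-18.5   -2.16   5.63]
```

Emit:
apply_moves([
  [-0.92, -0.4, 0, 0],
  [-0.92, -0.4, 0, 0],
  [-0.92, -0.4, 0, 0],
  [-0.92, -0.4, 0, 0],
  [-0.93, -0.4, 0, 0],
])

```text
clock: 21.53
eef_pos: [0.4233, 0.1132, 0.3363]
tool_rot: [0.806, 0.592, -0.002, -0.001]
ft_force: [0.4, 0.1, 0.4]
grip_width: -0.0002
grasp_force: 0.0
```

Emit:
apply_moves([
  [-0.92, -0.15, 0, 0],
  [-0.92, 0, 0, 0],
  [-0.92, 0, 0, 0],
  [-0.92, 0, 0, 0],
  [-0.93, 0, 0, 0],
])

```text
clock: 21.95
eef_pos: [0.393, 0.0262, 0.3366]
tool_rot: [0.806, 0.592, -0.001, -0.001]
ft_force: [0.3, -0.0, 1.0]
grip_width: 0.0003
grasp_force: 0.0
```

Emit:
apply_moves([
  [-0.92, 0, 0, 0],
  [-0.92, 0, 0, 0],
  [-0.92, 0, 0, 0],
  [-0.92, 0, 0, 0],
  [-0.93, 0, 0, 0],
])

```text
clock: 22.37
eef_pos: [0.3655, -0.0616, 0.3366]
tool_rot: [0.806, 0.592, -0.001, -0.001]
ft_force: [0.5, 0.4, -0.3]
grip_width: -0.0001
grasp_force: 0.0
```

Emit:
apply_moves([
  [-0.92, 0, 0, 0],
  [-0.92, 0, 0, 0],
  [-0.92, 0, 0, 0],
  [-0.92, 0, 0, 0],
  [-0.93, 0, 0, 0],
])

```text
clock: 22.78
eef_pos: [0.3379, -0.1494, 0.3366]
tool_rot: [0.806, 0.592, -0.001, -0.001]
ft_force: [0.7, 0.4, 0.7]
grip_width: -0.0001
grasp_force: 0.0
```

Emit:
apply_moves([
  [0, 0, 1, 0],
  [0, 0, 1, 0],
  [0, 0, 1, 0],
  [0, 0, 1, 0],
  [0, 0, 1, 0],
])

```text
clock: 23.2
eef_pos: [0.3378, -0.1485, 0.2358]
tool_rot: [0.806, 0.592, -0.001, -0.001]
ft_force: [0.0, -0.1, -0.7]
grip_width: -0.0003
grasp_force: 0.0
```

```bash
python3 go.py .3385 -.1501 .2255 72.6
```

```text
t23.20 pos [ 0.3378 -0.1485  0.2358] yaw 72.5 q [-0.41 -0.01 -0.33  1.25  0.    1.46] F [ 0.  -0.1 -0.7] w -0.0003 0.0
units now [-0.07  0.06  0.51]
roll units -0.001 units after roll [-0.07  0.06  0.51]
```

Emit:
apply_moves([
  [0, 0, 0.5, 0],
  [0, 0.45, 0, 0],
  [0, 0.45, -0.1, 0],
  [0, 0.45, 0, 0],
  [0.04, 0.55, 0.08, 0],
])

```text
clock: 23.62
eef_pos: [0.3773, -0.1603, 0.2297]
tool_rot: [0.806, 0.592, 0.0, 0.001]
ft_force: [-0.9, -0.9, 0.9]
grip_width: -0.0001
grasp_force: 0.7
```

Emit:
apply_moves([
  [0.04, 0.55, 0.08, 0],
  [0.1, 0.5, 0.23, 0],
  [0.1, 0.5, 0.23, 0],
  [0.16, 0.4, 0.35, 0],
  [0.16, 0.4, 0.35, 0],
])

```text
clock: 24.03
eef_pos: [0.4252, -0.163, 0.2033]
tool_rot: [0.806, 0.592, 0.0, 0.0]
ft_force: [-0.4, -1.3, 1.9]
grip_width: -0.0003
grasp_force: 0.8
```

```bash
python3 go.py .4225 -.1653 .2017 72.6
cat > la.py <<'E'
# report lid angle by bright/edge picture difference: save crop only
from workcell import bot
import cv2
cv2.imwrite("pics/now.png",bot.camera("scene")["image"])
E
```

```text
t24.03 pos [ 0.4252 -0.163   0.2033] yaw 72.6 q [-0.37  0.18 -0.2   1.19 -0.    1.51] F [-0.4 -1.3  1.9] w -0.0003 0.8
units now [-0.15 -0.09  0.08]
roll units -0.0 units after roll [-0.15 -0.09  0.08]
```

Contact force is 1–2 N, so the lid is following. I'll continue down.

Emit:
apply_moves([
  [0.15, 0.27, 0.45, 0],
  [0.15, 0.27, 0.45, 0],
  [0.15, 0.1, 0.42, 0],
  [0.15, 0.1, 0.42, 0],
  [0, 0, 0.15, 0],
])

```text
clock: 24.45
eef_pos: [0.4411, -0.1551, 0.1643]
tool_rot: [0.806, 0.592, -0.001, -0.001]
ft_force: [0.1, -0.4, 1.4]
grip_width: -0.0003
grasp_force: 0.5
```

```bash
python3 go.py .4414 -.155 .167 72.6
```

```text
t24.45 pos [ 0.4411 -0.1551  0.1643] yaw 72.6 q [-0.34  0.24 -0.24  1.1   0.    1.54] F [ 0.1 -0.4  1.4] w -0.0003 0.5
units now [ 0.01  0.01 -0.13]
roll units 0.0 units after roll [ 0.01  0.01 -0.13]
```

Emit:
apply_moves([
  [0, 0, 0.12, 0],
  [0, 0, 0.12, 0],
  [0, 0, 0.1, 0],
  [0, 0, 0, 0],
  [0, 0, 0, 0],
])

```text
clock: 24.87
eef_pos: [0.4413, -0.1558, 0.1607]
tool_rot: [0.806, 0.592, 0.0, 0.0]
ft_force: [-2.5, 3.0, 9.4]
grip_width: -0.0002
grasp_force: 3.7
```

```bash
python3 go.py
```

```text
t24.87 pos [ 0.4413 -0.1558  0.1607] yaw 72.6 q [-0.34  0.24 -0.25  1.08  0.    1.54] F [-2.5  3.   9.4] w -0.0002 3.7
```

Emit:
apply_moves([
  [0, 0, 0.15, 0],
  [0, 0, 0, 0],
  [0, 0, 0, 0],
  [0, 0, -0.4, 0],
  [0, 0, -1, 0],
])

```text
clock: 25.28
eef_pos: [0.4398, -0.1555, 0.1833]
tool_rot: [0.806, 0.592, -0.001, -0.001]
ft_force: [0.0, 0.7, 1.0]
grip_width: 0.0001
grasp_force: 0.0
```

Emit:
apply_moves([
  [0, 0, -1, 0],
  [0, 0, -1, 0],
  [0, 0, -1, 0],
  [0, 0, -1, 0],
  [0, 0, -1, 0],
])

```text
clock: 25.7
eef_pos: [0.4412, -0.1561, 0.2855]
tool_rot: [0.806, 0.592, 0.0, 0.0]
ft_force: [1.0, -0.5, -0.4]
grip_width: 0.0003
grasp_force: 0.0
```

Emit:
apply_moves([
  [-0.8, -0.8, -0.5, 0],
  [-0.8, -0.8, 0, 0],
  [-0.8, -0.8, 0, 0],
  [-0.8, -0.8, 0, 0],
  [0, 0, 0, 0],
])

```text
clock: 26.12
eef_pos: [0.3583, -0.1988, 0.2947]
tool_rot: [0.807, 0.59, -0.001, 0.0]
ft_force: [-0.8, -0.2, -0.3]
grip_width: -0.0002
grasp_force: 0.0
```

```bash
python3 go.py
python3 - <<'E'
from workcell import bot
from h import *
import cv2
im=bot.camera("scene")["image"];c=np.load("con.npz");R,t=c["R"],c["t"]
old=cv2.imread("pics/scene0.png")
# intensity profile along console y at uphill part of the lid edge; free edge of lid expected at y=105 when shut, and lid silhouette above
for x in(.08,.0):
  P=np.array([t+R@np.array([x,y/1000,.003]) for y in range(90,214,4)]);uv=proj("scene",P).round().astype(int)
  print(x,[int(im[v,u].mean()) for u,v in uv]); print("  was",[int(old[v,u].mean()) for u,v in uv])
# edges of far free side as seen: vertical position of the dark panel margin/lid boundary
for a in(0,.08,.15): print(a,proj("scene",np.array([t+R@np.array([x,.202-.097*np.cos(a),.097*np.sin(a)+.0015]) for x in(.1,0,-.1)])).round(1).tolist())
for x in(.09,.06,.03):
  u,v=proj("scene",t+R@np.array([x,.105,.0]))[0];u=int(round(u));v=int(round(v));print(u,v,im[v-12:v+10,u].mean(1).round().astype(int).tolist())
# scraper on table
s=im[230:310,165:275].astype(int);m=(s.min(2)>150).astype(np.uint8);n,l,st,ce=cv2.connectedComponentsWithStats(m);print([(st[i].tolist(),(ce[i]+[165,230]).round(1).tolist()) for i in range(1,n) if st[i,4]>60])
E
```

```text
t26.12 pos [ 0.3583 -0.1988  0.2947] yaw 72.4 q [-0.51  0.05 -0.12  1.41 -0.    1.37] F [-0.8 -0.2 -0.3] w -0.0002 0.0
0.08 [229, 208, 208, 174, 176, 179, 205, 213, 213, 202, 194, 187, 185, 192, 200, 191, 192, 192, 189, 191, 194, 190, 194, 192, 193, 187, 182, 155, 155, 125, 114]
  was [228, 200, 201, 143, 93, 96, 91, 103, 101, 107, 108, 108, 107, 107, 107, 110, 110, 108, 111, 107, 106, 107, 116, 134, 135, 129, 129, 124, 123, 118, 113]
0.0 [174, 175, 192, 197, 199, 195, 193, 200, 199, 205, 187, 180, 182, 179, 179, 179, 180, 181, 180, 182, 182, 180, 183, 185, 184, 183, 167, 164, 143, 118, 121]
  was [215, 215, 174, 116, 115, 87, 82, 90, 118, 132, 131, 128, 125, 127, 113, 112, 108, 108, 108, 112, 116, 115, 120, 122, 123, 123, 128, 129, 127, 118, 116]
0 [[276.5, 176.0], [300.0, 176.4], [321.2, 176.9]]
0.08 [[277.5, 173.5], [301.1, 174.1], [322.3, 174.6]]
0.15 [[278.6, 171.4], [302.1, 172.1], [323.3, 172.7]]
279 177 [235, 235, 235, 235, 235, 234, 234, 234, 230, 209, 181, 188, 207, 204, 182, 157, 142, 138, 136, 136, 134, 131]
286 177 [235, 235, 234, 235, 236, 235, 234, 234, 231, 214, 181, 181, 203, 213, 209, 209, 213, 211, 200, 176, 153, 140]
293 177 [236, 235, 235, 235, 234, 234, 229, 213, 182, 180, 196, 205, 209, 209, 201, 187, 182, 183, 192, 203, 210, 213]
[([25, 44, 25, 10, 147], [197.9, 278.9]), ([75, 45, 13, 9, 113], [246.0, 279.0]), ([0, 65, 13, 15, 142], [169.8, 302.8])]
```

The lid met a firm stop at panel level, the scraper hasn't moved and lies flat, and the arm is clear of everything. I'll hand it in.

```bash
python3 -c "
from workcell import bot
print(bot.job_done())"
```

```text
the job is handed in; nothing more can be done
None
```

I handed the job in at about 26 s: all four offcuts were wiped into the bin with the scraper, the lid is pressed shut to a firm stop, and the scraper is released flat on the worktop; the hand-in gave no verdict.

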